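# Charge the parts washer with a drop-bottom cup

## Robot

A 7-joint arm with a two-finger parallel gripper is mounted at the origin on a cart in front of the work surface, level with it; the furniture and walls round the work are solid. World frame = base frame: x ahead of the robot, y to its left, z up, the work surface at z = 0. Lengths are in m, angles in rad, forces in N, time in s.
With the tool pointing down it reaches from about 0.425 to 0.825 m from the base axis. Payload 3.6 kg.
Tool frame: the origin (TCP) lies between the finger pads; the fingertips stand 11 mm ahead of it and the grasp point (between the pads) lies 8 mm behind it; z points along the fingers, y is the line along which they close (so a half turn about z gives the same grasp; the last joint's range is limited). The gripper opens to 85 mm and grips with 20 to 120 N. Pads are 22 mm wide; open, the fingers measure 114 mm over their backs; the gripper's body (76 mm by 85 mm) begins 54 mm behind the grasp point. The pads swing forward as they close: fully open they stand 13 mm farther back than shut.
Start: joints at [-1.373, 0.615, -0.013, 1.423, 0.008, 1.103, -0.04], TCP at [0.145, 0.634, 0.242] pointing down, gripper open.
Joint ranges: [-3.12, 3.12], [-0.3, 2.06], [-1.34, 1.32], [0.26, 2.42], [-1.36, 4.5], [0.01, 1.98], [-2.84, 2.84]. Speed limits (rad/s): [2.79, 2.79, 3.14, 3.14, 3.14, 3.14, 3.14].

## Interface

Orientations are given as a rotation vector (axis times angle).
In Python, from cell import * gives the robot as it stands.
- The arm moves only by the shell command python3 -m handwheel 'ROWS' [OPENING] [FORCE]. ROWS is JSON, one flat list of numbers, 4 for each row, row after row: the shift along the tool's x, y, z in mm, then the turn about the tool's z in degrees. A call has exactly 8 rows; each row is the pose to reach, as a shift and turn from the pose commanded when the call began, along the tool's axes at that moment; what a row does not reach only later rows make up. A row lasts 1/10 s, in which the tool goes at most 50 mm and 8.59 degrees, less where a joint would pass 70% of its speed; a pose out of reach is approached as far as the arm can. A call with a gripper value outside its range is refused whole. OPENING is the closure, from 0 (fully open) to 1 (shut), set as the call begins (- or left out, the last holds). The fingers move at their own pace and stop on an object; FORCE is the grip in N (left out, the last holds). Time passes only in rows, so rows that repeat a pose let the fingers close, or fill a call up. It gives the time, the measured TCP pose, the force, the opening and the grip force at its end, in the units of the state.
- get_state(): the state, without advancing time (a new reading comes with each control period).
- get_image(name): name is "scene" or "top" or "wrist"; returns (picture, depth): 400x640x3 uint8, blue, green, red; 400x640 float32, m along the optical axis (not along the pixel's ray), 0 where there is no reading.
- camera_params(name): a dict with "vfov" (degrees; the focal length in pixels is half the picture's height over the tangent of half this angle, whatever the lens; pixels are square), "cx", "cy" (the principal point, pixels), "view" (4x4, takes a point from world to camera coordinates). Camera axes: x right, y up, looking along -z (the intrinsics and any distortion apply to the point x, -y, -z); pixel columns grow to the right and rows downward; lengths in m; the calibration is good to about 2 mm. The wrist camera is an equidistant fisheye: a pixel r from the principal point sees the ray r / f radians off the axis. A picture is of the moment at which its call begins: read the wrist's pose just before it. camera_params takes no time and is no camera call; for the wrist camera it gives the pose at the moment of the call.
- close_job(): hands the job in; it is judged then, once.
The state is a dict: "time": time; "joint_pos": joint angles; "qd": joint speeds; "joint_efforts": joint torques, N m; "tool_pos": TCP position; "tcp_rot": TCP orientation; "ft_force": force on the tool from outside, world axes, zero at the start; "moment": the same for the moment, N m; "width": opening from 0.0 (shut) to 1.0 (fully open); "grasp_force": force on a finger pad.
Only numpy, scipy, OpenCV 4.12 (cv2) and the standard library are available. Lean on these libraries where they do the work, as an engineer would, in place of code of your own. Each camera call takes 0.05 s, during which the arm holds its last target. There are 200 camera calls.

## Task

Charge the parts washer: put all the bolts that lie on the bench into the drop-bottom cup, free the cam lever and slide the washer's cover right back, then hold the cup over the open well and press its release tab down on the trip pin, so that the bottom swings open and every bolt falls into the well. Afterwards stand the cup upright on the middle of its parking plate, slide the cover fully shut and turn the cam lever back to lock it. Leave the steel block, the pliers and the protractor rule where they lie.

Things in the scene. Friction and masses are not known exactly. Their poses are not given: they have to be found in the camera images.
- washer: parts washer, grey metal box fixed to the bench, y from -63 to +208 mm, 115 mm high. Origin: on the bench under the drop point of the wash well. The well is open-topped, inside x = -47 to +47, y = -57 to +72 mm, its +y end a slope; y = +78 to +208 is the closed pump housing. A ledge at x = -88 to -52, top z = 115, carries the cam lever. Outside the -y end two posts (x = -26, +26 mm) carry the trip pin
- well (a point): point on the well's inner floor under the drop point, 6 mm above the bench; axes as the washer's
- mouth (a point): drop point: where the cup's centre belongs when it is emptied, in the plane of the well's open top, 115 mm above the bench, about the middle of the opening; axes as the washer's
- trip_pin (a point): top of the trip pin at its middle: a level round steel bar, 10 mm thick, 60 mm long in the washer's x, 177 mm above the bench and 68 mm from the drop point (mouth) towards the washer's -y
- cover (a joint): sliding cover, m: 0 shut over the well, 0.137 slid right back to the washer's +y over the pump housing. About 1.5 N of friction, stays where it is left. While the cam lever is locked a lobe on its hub blocks a lug on the cover's front edge (about 7 mm of play)
- cover_grip (a point): centre of the top of the cover's grip, a black upright fin 12 mm thick (washer's y), 50 mm long (washer's x), standing 34 mm above the 100 x 139 x 5 mm aluminium cover plate; its top is 155 mm above the bench; the cover's end stops are firm too: come up to them gently
- cam (a joint): cam lever on the front ledge, vertical pivot, rad: 0 locked (arm along the washer's -y), 1.57 free (arm towards the washer's -x, out over the front); it turns clockwise seen from above from locked to free. Stiff (about 0.06 N m), stays where it is left; starts locked, 0 to 0.12. It can be locked only while the cover is shut (under about 3 mm)
- lever_pivot (a point): the lever's pivot at the height of the ledge's top, at x = -72, y = +45 mm of the washer, 115 mm above the bench
- cam_knob (a point): centre of the top of the lever's black upright knob, 24 mm in diameter, 80 mm from the pivot; its top is 168 mm above the bench, 29 mm above the top of the lever's arm (16 mm wide), which runs from under the knob to the pivot. Best led round its arc loosely (fingers a few mm open beside it, not clamped); the stops at both ends are firm
- park_plate: parking plate for the cup: flat black rubber plate 120 x 140 x 3 mm fixed to the bench. Origin: centre of its underside
- cup: drop-bottom cup: open-topped aluminium box 60 mm wide (x), 82 mm long (y), 75 mm tall, walls 3 mm, 0.25 kg, loose. Origin: centre of its underside (lower edge of the walls); z up. Grip it across its 60 mm width at the middle, about 25 mm below the rim, with 30 to 50 N. Its bottom (top face 10 mm above the lower edge) hinges at the -y end, 8.5 mm above the lower edge
- flap (a joint): hinged bottom of the cup, in rad: 0 shut, grows as it swings down, up to 1.15. A spring holds it shut (0.10 N m at 0, 0.12 open) and shuts it again by itself
- tab (a point): underside of the release tab, 28.5 mm from the hinge: a flat plate 40 mm wide, one piece with the bottom, sticking out level 52 mm from the hinge at the cup's -y end. This point is 68 mm from the cup's centre, 6.5 mm above its lower edge. Lower the held cup with the trip pin under this point: 20 mm of lowering opens about 0.6 rad, 40 mm about 0.95. Bolts slide out from about 0.7
- bolt_1: steel hex bolt with nut, lying on the bench, 58 mm long (y), 17 mm across head and nut, 19 mm high, 40 g; may be absent (2 or 3 are there). Origin: centre of its underside. The bare shank, 9 mm thick, spans y = -15 to +21 mm, 10 mm above the bench: grip it there across x
- bolt_2: steel hex bolt with nut, lying on the bench, 58 mm long (y), 17 mm across head and nut, 19 mm high, 40 g; may be absent (2 or 3 are there). Origin: centre of its underside. The bare shank, 9 mm thick, spans y = -15 to +21 mm, 10 mm above the bench: grip it there across x
- bolt_3: steel hex bolt with nut, lying on the bench, 58 mm long (y), 17 mm across head and nut, 19 mm high, 40 g; may be absent (2 or 3 are there). Origin: centre of its underside. The bare shank, 9 mm thick, spans y = -15 to +21 mm, 10 mm above the bench: grip it there across x
- bolt_4: steel hex bolt with nut, lying on the bench, 58 mm long (y), 17 mm across head and nut, 19 mm high, 40 g; may be absent (2 or 3 are there). Origin: centre of its underside. The bare shank, 9 mm thick, spans y = -15 to +21 mm, 10 mm above the bench: grip it there across x
- steel_block: bystander: grey steel block 66 x 33 x 50 mm; origin centre of its underside
- pliers: bystander: pliers with red and yellow grips, 190 mm long (y); origin centre of the underside
- protractor_rule: bystander: 296 mm steel rule (y) in a protractor head; origin centre of the underside

How it is judged:
By the outcome, as a careful person would: the job done as asked, in the order asked, and still so for the second after the job is handed in, with the robot touching nothing.
Of bolt_1, bolt_2, bolt_3, bolt_4 only 2 to 3 are there at a start; the rules pass over those that are not, and their reading is None.
At some moment in a run one of bolt_1, bolt_2, bolt_3, bolt_4, cup may be knocked a few centimetres aside while the robot is not near it.
It also fails if it takes over 208 s, if anything falls off the work surface, if the arm or the gripper's body presses on something with over 40 N, if the wrist force passes 120 N, or if a joint passes its speed limit or range.

## Working session

There is one attempt and no reset: what is moved stays moved. The work goes in short steps, Python scripts to look and compute and a shell command to move; the robot and the scene stay as the last step left them, time stands still between calls to the robot, and variables do not carry over. Pictures are saved under pics/ and viewed, at most 14 in all, crops included, and the job is handed in when it is done.

```bash
ls; mkdir -p pics; cat > h.py <<'E'
from cell import *
import numpy as np, cv2
from scipy.spatial.transform import Rotation as R
def grab(n,fn=None):
    P=camera_params(n); im,d=get_image(n)
    if fn: cv2.imwrite('pics/'+fn,im)
    return P,im,d
def ray(P,u,v,fish=False):
    f=200/np.tan(np.radians(P['vfov'])/2); a=(np.array([u,v],float)-[P['cx'],P['cy']])
    if fish:
        r=np.hypot(*a); t=r/f; s=np.sin(t)/max(r,1e-9); c=np.array([a[0]*s,-a[1]*s,-np.cos(t)])
    else: c=np.array([a[0]/f,-a[1]/f,-1])
    V=np.array(P['view']).reshape(4,4); return -V[:3,:3].T@V[:3,3], V[:3,:3].T@c
def onz(P,u,v,z,fish=False):
    o,d=ray(P,u,v,fish); return o+d*(z-o[2])/d[2]
def dep(P,u,v,d,fish=False):
    o,r=ray(P,u,v,fish); V=np.array(P['view']).reshape(4,4)
    c=-(V[:3,:3]@r)[2]; return o+r*d/c
def st():
    s=get_state(); M=R.from_rotvec(s['tcp_rot']).as_matrix(); return s,np.array(s['tool_pos']),M
def cloud(P,d,fish=False):
    return np.array([[dep(P,u,v,d[v,u],fish) if d[v,u]>0 else [np.nan]*3 for u in range(640)] for v in range(400)])
def go(x,y,z,yaw=None):
    """shift in tool mm to TCP target; yaw: world dir angle (deg) wanted of tool y (mod 180)"""
    s,p,M=st(); t=M.T@(np.array([x,y,z])-p)*1000
    a=None
    if yaw is not None:
        cur=np.degrees(np.arctan2(M[1,1],M[0,1])); a=-((yaw-cur+90)%180-90)
    print('shift',t.round(1),'turn',a,'q7',round(s['joint_pos'][6],2),'t',s['time'])
E
python3 - <<'E'
from h import *
for n in ('scene','top'):
    P,im,d=grab(n,n+'0.png'); print(n,{k:P[k] for k in('vfov','cx','cy')}, [k for k in P], ray(P,320,200),(d>0).mean())
s,p,M=st(); print(s['time'],p,M.round(3))
E
```

```text
pics
scene {'vfov': 55.878699877317864, 'cx': 318.02366148020377, 'cy': 198.84595199270152} ['vfov', 'cx', 'cy', 'view'] (array([-0.02185362, -0.57024742,  0.85519623]), array([ 0.58968615,  0.43981691, -0.67739808])) 0.996
top {'vfov': 53.74703330984273, 'cx': 314.64369576722584, 'cy': 196.99769956158482} ['vfov', 'cx', 'cy', 'view'] (array([ 0.44961528, -0.09426088,  1.33845295]), array([ 0.11168212, -0.03460026, -0.9932633 ])) 0.9960390625
0.1 [0.14471771 0.63300118 0.24123536] [[-0.975  0.223 -0.   ]
 [ 0.223  0.975 -0.002]
 [-0.    -0.002 -1.   ]]
```

```bash
sleep 3; ls pics
```

```text
scene0.png
top0.png
```

View pics/top0.png

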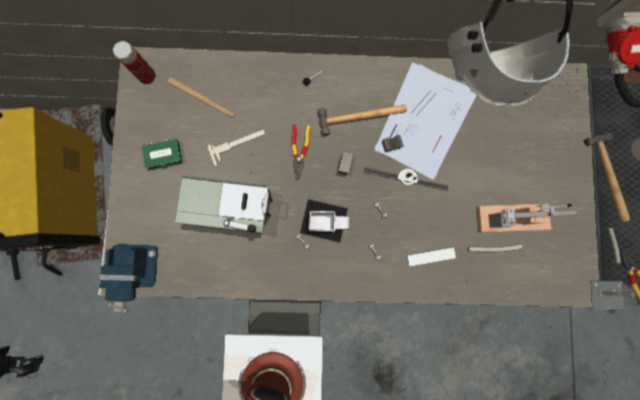

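View pics/scene0.png

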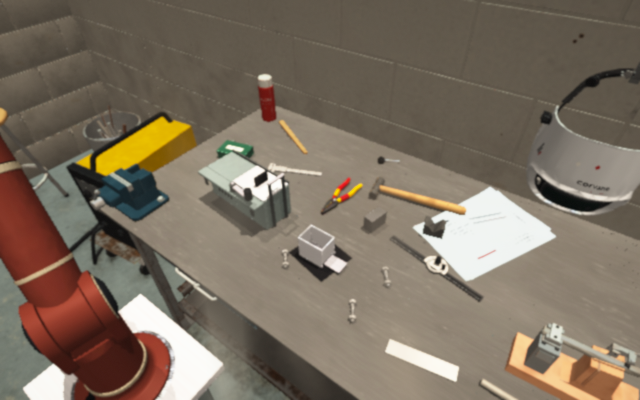

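```bash
cat >> h.py <<'E'
def proj(P,X,fish=False):
    V=np.array(P['view']).reshape(4,4); c=V[:3,:3]@np.array(X)+V[:3,3]
    f=200/np.tan(np.radians(P['vfov'])/2); x,y,z=c[0],-c[1],-c[2]
    if fish:
        r=np.hypot(x,y); t=np.arctan2(r,z); return np.array([P['cx']+f*t*x/r,P['cy']+f*t*y/r])
    return np.array([P['cx']+f*x/z,P['cy']+f*y/z])
E
python3 - <<'E'
from h import *
P,im,d=grab('top')
print(proj(P,[0,0,0]),proj(P,[.145,.634,.24]),proj(P,[.5,0,0]))
C=cloud(P,d); np.save('C.npy',C)
for n,u,v in [('bolt380',380,210),('b375',375,252),('b303',303,242),('cuprim',311,222),('tab',341,222),('plate',307,233),('knob',233,222),('lev2',252,228),('fin',245,200),('cov',262,192),('pin',284,210),('washL',180,200),('bench',340,280)]:
    print(n,C[v,u].round(3))
cv2.imwrite('pics/top1.png',cv2.resize(im[170:270,165:395],None,fx=3.45,fy=3.45,interpolation=cv2.INTER_CUBIC))
E
```

```text
[271.41998109 383.4457577 ] [ 24.80406044 352.5873023 ] [277.52870164 228.16839998]
bolt380 [ 0.571 -0.345  0.01 ]
b375 [ 0.43  -0.329  0.013]
b303 [ 0.456 -0.087  0.011]
cuprim [ 0.524 -0.112  0.01 ]
tab [ 0.527 -0.213  0.011]
plate [ 0.486 -0.1    0.006]
knob [0.509 0.125 0.139]
lev2 [0.492 0.064 0.164]
fin [0.576 0.09  0.155]
cov [0.606 0.044 0.119]
pin [ 0.563 -0.019 -0.005]
washL [0.574 0.296 0.115]
bench [ 0.334 -0.215  0.001]
```

View pics/top1.png

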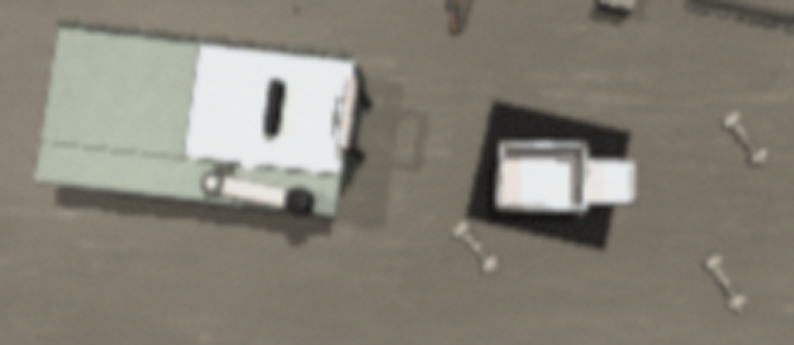

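```bash
python3 - <<'E'
from h import *
P,im,d=grab('top'); C=np.load('C.npy')
def rect(n,m):
    m&=np.isfinite(C[...,0]); p=C[m][:,:2].astype(np.float32)*1000; r=cv2.minAreaRect(p); print(n,len(p),np.round(r[0],1),np.round(r[1],1),round(r[2],1))
X,Y,Z=C[...,0],C[...,1],C[...,2]
w=(Z>.10)&(Z<.13)&(X>.4)&(X<.7)&(Y>0)&(Y<.35); rect('wash',w)
rect('cover',w&(im.min(2)>200)&(Z>.115))
rect('fin',(Z>.147)&(X>.53)&(X<.62)&(Y>.06)&(Y<.12)); rect('knob',(Z>.16)&(X<.53)&(X>.45)&(Y>.03)&(Y<.12))
c=(X>.45)&(X<.65)&(Y<-.05)&(Y>-.26)
rect('rim',c&(Z>.06)); 
rect('plate',c&(im.max(2)<50)&(Z<.02))
rect('plate+',c&((im.max(2)<50)|(Z>.06)|(im.min(2)>190))&(Y>-.2))
for n,u,v in [('bA',380,210),('bB',375,252),('bC',303,242)]:
    m=np.zeros_like(Z,bool); m[v-11:v+12,u-11:u+12]=1
    rect(n,m&(im.min(2)>150))
P=camera_params('wrist'); s,p,M=st(); V=np.array(P['view']).reshape(4,4)
print(P['vfov'],P['cx'],P['cy'],'cam in tool mm',M.T@(-V[:3,:3].T@V[:3,3]-p)*1000,'axes in tool (rows x,y,z)',(V[:3,:3]@M).round(2))
go(.5,-.2,.3,90)
E
```

```text
wash 3814 [567.5 163.7] [281.4 146.4] 85.1
cover 1228 [573.3 104. ] [137. 103.] 84.6
fin 69 [576.   95.2] [12.3 49.1] 85.4
knob 51 [493.4  68.1] [21.  21.4] 5.8
rim 92 [ 527.3 -144.9] [58.  80.4] 1.7
plate 565 [ 531.  -154.5] [133.2 111.8] 78.8
plate+ 830 [ 532.3 -148.7] [121.6 111.8] 79.0
bA 3 [ 589.3 -330.5] [2.1 4. ] 49.9
bB 6 [ 433.  -327.8] [47.7  4.6] 33.7
bC 4 [460.  -86.5] [44.6  4.6] 40.6
65.70646984690485 318.7913753470521 198.44672916907055 cam in tool mm [  84.57416027    0.41038229 -131.5750822 ] axes in tool (rows x,y,z) [[-0.    1.    0.  ]
 [ 0.95  0.    0.33]
 [ 0.33  0.   -0.95]]
shift [-531.9 -733.2  -57.2] turn -12.872572899297012 q7 -0.04 t 0.2
```

```bash
python3 - <<'E'
from h import *
go(.5,.4,.3,90);go(.47,.0,.3);go(.47,-.2,.3)
E
```

```text
shift [-398.3 -148.3  -58.2] turn -12.872572899297012 q7 -0.04 t 0.2
shift [-458.1 -544.9  -57.5] turn None q7 -0.04 t 0.2
shift [-502.7 -739.9  -57.2] turn None q7 -0.04 t 0.2
```

```bash
python3 -m handwheel '[-45,-16,-10,-2,-92,-34,-20,-4,-139,-51,-30,-6,-186,-69,-40,-8,-232,-86,-50,-10,-279,-104,-58,-12,-325,-121,-58,-12.9,-370,-138,-58,-12.9]' 0 && python3 -m handwheel '[-30,-40,0,0,-30,-85,0,0,-25,-132,0,0,-20,-180,0,0,-15,-229,0,0,-10,-278,0,0,-5,-327,0,0,0,-376,0,0]' && python3 -m handwheel '[0,-49,0,0,0,-98,0,0,0,-147,0,0,0,-190,0,0,0,-222,0,0,0,-235,0,0,0,-235,0,0,0,-235,0,0]'
python3 - <<'E'
from h import *
P,im,d=grab('wrist','w0.png')
s,p,M=st(); print(p,M.round(3),s['time'])
E
```

```text
time: 1.0
tool_pos: [0.4749, 0.4163, 0.3007]
tcp_rot: [-0.001, 3.141, 0.001]
ft_force: [1.1, 1.2, -0.7]
width: 1.002
grasp_force: 0.0
time: 1.8
tool_pos: [0.4729, 0.0396, 0.3004]
tcp_rot: [-0.001, 3.141, -0.0]
ft_force: [1.3, -0.1, 0.3]
width: 0.998
grasp_force: 0.0
time: 2.6
tool_pos: [0.474, -0.1913, 0.3001]
tcp_rot: [0.004, -3.141, -0.003]
ft_force: [1.2, 0.5, -0.9]
width: 0.999
grasp_force: 0.0
[ 0.47409414 -0.1907725   0.30017555] [[-1.    -0.004 -0.   ]
 [-0.004  1.     0.002]
 [ 0.     0.002 -1.   ]] 2.65
```

View pics/w0.png

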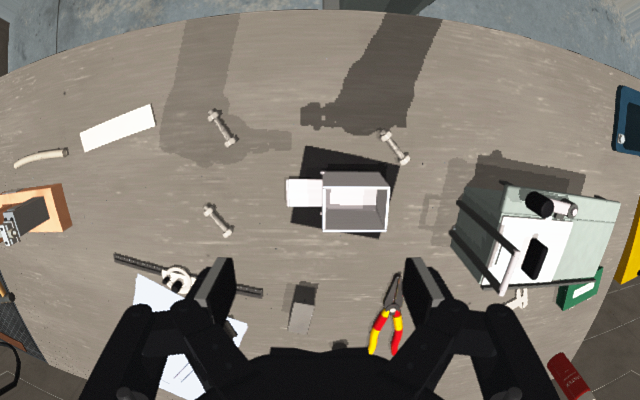

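```bash
cat >> h.py <<'E'
def bolt(P,im,u,v,r=28,z=.0095,name='',thr=135):
    u,v=int(u),int(v); m=np.zeros(im.shape[:2],np.uint8); m[v-r:v+r,u-r:u+r]=(im[v-r:v+r,u-r:u+r].min(2)>thr)*255
    m=cv2.morphologyEx(m,cv2.MORPH_CLOSE,np.ones((5,5)))
    n,l,s,c=cv2.connectedComponentsWithStats(m); k=1+np.argmax(s[1:,4]); vv,uu=np.where(l==k)
    p=np.array([onz(P,a,b,z,True) for a,b in zip(uu,vv)])[:,:2].astype(np.float32)*1000
    (cx,cy),(w,h),a=cv2.minAreaRect(p)
    if w<h:a+=90; w,h=h,w
    print(name,'ctr',round(cx,1),round(cy,1),'size',round(w),round(h),'axis deg',round(a%180,1)); return cx/1e3,cy/1e3,a%180
E
python3 - <<'E'
from h import *
P,im,d=grab('wrist')
for n,u,v in[('A',218,220),('B',222,128),('C',394,147)]:
    b=bolt(P,im,u,v,name=n); go(b[0],b[1],.1,b[2]+90)
# cup rim corners
for u,v in[(324,172),(387,174),(387,233),(323,234)]: print(onz(P,u,v,.078,True).round(4), dep(P,u,v,d[v,u],True).round(3))
E
```

```text
A ctr 582.1 -352.0 size 99 70 axis deg 92.7
shift [-107.2 -162.1  200. ] turn 87.53281237783523 q7 1.97 t 2.7
B ctr 410.7 -300.1 size 37 29 axis deg 177.9
shift [  63.9 -109.3  200.1] turn 2.3287668437013167 q7 1.97 t 2.7
C ctr 461.3 -67.4 size 82 40 axis deg 39.6
shift [ 12.2 123.1 200.4] turn -39.31983850297837 q7 1.97 t 2.7
[ 0.4784 -0.1839  0.078 ] [ 0.494 -0.183  0.014]
[ 0.4801 -0.1083  0.078 ] [ 0.499 -0.091  0.003]
[ 0.5579 -0.1022  0.078 ] [ 0.596 -0.082 -0.001]
[ 0.5588 -0.1844  0.078 ] [ 0.596 -0.183  0.   ]
```

```bash
cat >> h.py <<'E'
def bolt(P,im,d,u,v,r=28,name='',q=True):
    u,v=int(u),int(v); W=slice(v-r,v+r),slice(u-r,u+r)
    p=np.array([[dep(P,b,a,d[a,b],True) for b in range(u-r,u+r)] for a in range(v-r,v+r)])
    hh=p[...,2]-np.median(p[...,2]); m=((hh>.006)&(hh<.03)).astype(np.uint8)
    m=cv2.morphologyEx(m,cv2.MORPH_CLOSE,np.ones((3,3)))
    n,l,s,c=cv2.connectedComponentsWithStats(m); k=1+np.argmax(s[1:,4])
    vv,uu=np.where(l==k); g=np.array([onz(P,b+u-r,a+v-r,.011,True) for a,b in zip(vv,uu)])[:,:2].astype(np.float32)*1000
    (cx,cy),(w,h),a=cv2.minAreaRect(g)
    if w<h:a+=90; w,h=h,w
    print(name,'ctr',round(cx,1),round(cy,1),'size',round(w),round(h),'axis',round(a%180,1),'bench',np.median(p[...,2]).round(4),p[...,2][l==k].max().round(3),len(g)); return cx/1e3,cy/1e3,a%180
E
python3 - <<'E'
from h import *
P,im,d=grab('wrist')
for n,u,v in[('A',218,220),('B',222,128),('C',394,147)]:
    b=bolt(P,im,d,u,v,name=n); go(b[0],b[1],.1,b[2]+90)
print(get_state()['joint_pos'])
E
```

```text
A ctr 569.6 -345.8 size 60 21 axis 36.7 bench 0.0 0.432 276
shift [ -94.8 -155.5  200.1] turn -36.43252116548494 q7 1.97 t 2.75
B ctr 428.6 -327.4 size 59 19 axis 32.1 bench 0.0001 0.432 311
shift [  46.1 -136.5  200.1] turn -31.831298173541583 q7 1.97 t 2.75
C ctr 457.2 -85.3 size 62 18 axis 41.1 bench 0.0003 0.432 338
shift [ 16.5 105.5 200.4] turn -40.83264476167636 q7 1.97 t 2.75
[ 0.24737094  0.34264776  0.13011193  1.73298329 -0.05100755  1.0696403
  1.96981752]
```

```bash
cat >> h.py <<'E'
def zrect(P,d,box,z0,z1,name=''):
    u0,u1,v0,v1=box; p=np.array([dep(P,u,v,d[v,u],True) for v in range(v0,v1) for u in range(u0,u1) if d[v,u]>0])
    p=p[(p[:,2]>z0)&(p[:,2]<z1)]; r=cv2.minAreaRect(p[:,:2].astype(np.float32)*1000)
    print(name,len(p),np.round(r[0],1),np.round(r[1],1),round(r[2],1),'z',np.median(p[:,2]).round(4)); return r
E
python3 - <<'E'
from h import *
P,im,d=grab('wrist')
zrect(P,d,(305,405,155,250),.071,.085,'rim')
for u,v in [(125,258),(165,268),(180,278),(255,292)]: print(onz(P,u,v,.005,True).round(3))
E
python3 -m handwheel '[0,0,0,8.5,0,0,0,17,0,0,0,25.5,0,0,0,34,0,0,0,42.5,0,0,0,51,0,0,0,59.5,0,0,0,68]' 0.5 40 && python3 -m handwheel '[0,0,0,8.5,0,0,0,17,0,0,0,25.5,0,0,0,34,0,0,0,42.5,0,0,0,51,0,0,0,59.5,0,0,0,68]'
python3 -c "
from h import *
go(.5696,-.3458,.1,126.7);print(get_state()['joint_pos'])"
```

```text
rim 713 [ 524.8 -144.9] [60.9 82.8] 0.6 z 0.0771
[ 0.654 -0.548  0.005]
[ 0.668 -0.462  0.005]
[ 0.687 -0.436  0.005]
[ 0.706 -0.299  0.005]
time: 3.6
tool_pos: [0.4739, -0.1921, 0.3004]
tcp_rot: [-1.761, -2.601, -0.001]
ft_force: [-0.2, -0.1, -0.2]
width: 0.503
grasp_force: 0.0
time: 4.4
tool_pos: [0.474, -0.192, 0.3003]
tcp_rot: [-2.914, -1.172, -0.001]
ft_force: [0.2, 0.0, 0.2]
width: 0.496
grasp_force: 0.0
shift [-37.6 177.3 200.2] turn 7.109694038656244 q7 -0.15 t 4.4
[-0.14172052  0.40400202  0.7054494   1.74366023 -0.29077323  1.10106417
 -0.14884546]
```

```bash
python3 -m handwheel '[-8,38,25,7.1,-16,76,50,7.1,-24,113,75,7.1,-32,150,100,7.1,-38,177,130,7.1,-38,177,170,7.1,-38,177,200,7.1,-38,177,210,7.1]' && python3 -m handwheel '[0,0,10,0,0,0,30,0,0,0,50,0,0,0,65,0,0,0,73,0,0,0,76,0,0,0,76,0,0,0,76,0]'
python3 -c "
from h import *
go(.5696,-.3458,.014,126.7)"
```

```text
time: 5.2
tool_pos: [0.5683, -0.3439, 0.086]
tcp_rot: [-2.972, -0.995, 0.006]
ft_force: [-1.1, 0.6, -0.1]
width: 0.502
grasp_force: 0.0
time: 6.0
tool_pos: [0.5699, -0.3477, 0.0154]
tcp_rot: [2.978, 0.994, 0.002]
ft_force: [0.4, -0.3, -0.4]
width: 0.497
grasp_force: 0.0
shift [ 0.9 -1.7  1.4] turn 0.22696984981473634 q7 0.08 t 6.0
```

```bash
python3 -m handwheel '[0,0,1,0,0,0,1,0,0,0,1,0,0,0,1,0,0,0,1,0,0,0,1,0,0,0,1,0,0,0,1,0]' 1 40 && python3 -m handwheel '[0,0,-15,0,0,0,-45,0,0,0,-90,0,0,0,-130,-8,0,0,-145,-16,0,0,-150,-24,0,0,-150,-32,0,0,-150,-32]'
python3 -c "
from h import *
go(.5248,-.1449,.15,0.6); print(get_state()['width'],get_state()['grasp_force'])"
```

```text
time: 6.8
tool_pos: [0.5696, -0.3474, 0.0139]
tcp_rot: [2.979, 0.995, 0.001]
ft_force: [-0.1, 0.8, 5.5]
width: 0.088
grasp_force: 42.2
time: 7.6
tool_pos: [0.5689, -0.3471, 0.164]
tcp_rot: [-2.591, -1.777, -0.001]
ft_force: [0.2, 0.3, -0.9]
width: 0.086
grasp_force: 41.6
shift [ 172.8 -114.    14.1] turn -21.712419241304843 q7 0.45 t 7.6
0.0863483911346036 41.60038232803345
```

```bash
python3 -m handwheel '[35,-23,3,-6,71,-47,6,-12,107,-70,9,-18,140,-92,12,-21.7,163,-107,14,-21.7,173,-114,14,-21.7,173,-114,14,-21.7,173,-114,14,-21.7]'
python3 - <<'E'
from h import *
P,im,d=grab('wrist','w1.png')
go(.5248,-.1449,.058,.6)
E
```

```text
time: 8.4
tool_pos: [0.5255, -0.1467, 0.1497]
tcp_rot: [2.211, 2.229, -0.002]
ft_force: [0.9, -0.5, -1.1]
width: 0.094
grasp_force: 41.6
shift [ 2.6 -0.8 91.6] turn -0.18441590555870846 q7 0.53 t 8.45
```

View pics/w1.png

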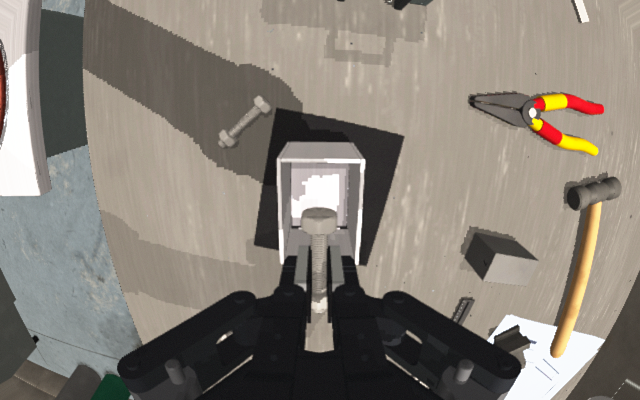

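```bash
python3 -m handwheel '[3,-1,20,0,3,-1,45,0,3,-1,65,0,3,-1,78,0,3,-1,84,0,3,-1,86,0,3,-1,86,0,3,-1,86,0]' && python3 -m handwheel '[0,0,0,0,0,0,0,0,0,0,0,0,0,0,0,0,0,0,0,0,0,0,-10,0,0,0,-40,0,0,0,-80,0]' 0.8 && python3 -m handwheel '[0,0,-20,0,0,0,-40,8,0,0,-50,16,0,0,-50,24,0,0,-50,32,0,0,-50,38,0,0,-50,38,0,0,-50,38]' 0.5
python3 - <<'E'
from h import *
P,im,d=grab('wrist','w2.png')
p=proj(P,[.457,-.085,.01],True); print(p,proj(P,[.4286,-.3274,.01],True))
b=bolt(P,im,d,*p,r=32,name='C'); go(b[0],b[1],.1,b[2]+90); go(b[0],b[1],.014,b[2]+90)
E
```

```text
time: 9.25
tool_pos: [0.5248, -0.1421, 0.0641]
tcp_rot: [2.208, 2.232, 0.001]
ft_force: [0.0, 0.0, 0.3]
width: 0.089
grasp_force: 41.6
time: 10.05
tool_pos: [0.5228, -0.1413, 0.1433]
tcp_rot: [-2.207, -2.231, 0.004]
ft_force: [1.0, -0.2, -0.1]
width: 0.2
grasp_force: 0.0
time: 10.85
tool_pos: [0.5241, -0.1416, 0.1937]
tcp_rot: [2.814, 1.396, 0.0]
ft_force: [-0.2, -1.1, 2.0]
width: 0.501
grasp_force: 0.0
[237.75942675 172.88806706] [346.41253177 325.43720865]
C ctr 457.0 -85.5 size 59 18 axis 41.1 bench 0.0003 0.325 563
shift [  4.  -87.4  93.6] turn 11.604231417742994 q7 -0.03 t 10.9
shift [  4.  -87.4 179.6] turn 11.604231417742994 q7 -0.03 t 10.9
```

View pics/w2.png

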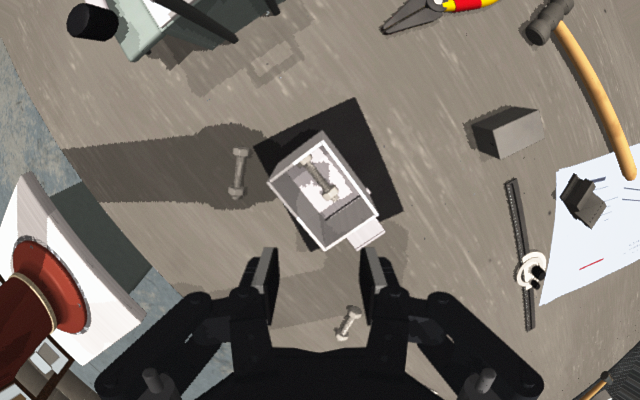

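```bash
python3 - <<'E'
from h import *
P,im,d=grab('wrist'); s,p,M=st()
T=[]
for v in range(230,400,2):
    for u in range(100,560,2):
        if 0<d[v,u]<.2: T.append(M.T@(dep(P,u,v,d[v,u],True)-p)*1000)
T=np.array(T)
for z in range(-120,20,8):
    k=T[(T[:,2]>=z)&(T[:,2]<z+8)]
    if len(k): print(z,len(k),'x',k[:,0].min().round(),k[:,0].max().round(),'y',k[:,1].min().round(),k[:,1].max().round())
E
```

```text
-96 356 x 7.0 21.0 y -66.0 67.0
-88 1605 x 1.0 22.0 y -68.0 66.0
-80 1463 x -3.0 19.0 y -66.0 65.0
-72 1461 x -12.0 19.0 y -63.0 61.0
-64 923 x -13.0 19.0 y -61.0 59.0
-56 639 x -13.0 18.0 y -58.0 57.0
-48 1032 x -13.0 15.0 y -56.0 55.0
-40 313 x 6.0 14.0 y -53.0 52.0
-32 246 x -11.0 13.0 y -35.0 37.0
-24 192 x -10.0 12.0 y -36.0 34.0
-16 161 x -10.0 12.0 y -36.0 34.0
-8 156 x -11.0 11.0 y -36.0 34.0
0 95 x -10.0 12.0 y -34.0 33.0
8 4 x -10.0 8.0 y 20.0 21.0
```

```bash
python3 -m handwheel '[0,0,0,8.5,0,0,0,17,0,0,0,25.5,0,0,0,34,0,0,0,42.5,0,0,0,51,0,0,0,53,0,0,0,53]' 0.4
python3 -c "
from h import *
go(.45,-.085,.016,90)"
```

```text
time: 11.75
tool_pos: [0.5241, -0.1417, 0.1932]
tcp_rot: [3.141, -0.006, -0.001]
ft_force: [-0.2, -0.1, -0.1]
width: 0.596
grasp_force: 0.0
shift [-74.3 -56.4 177.2] turn -0.2337802625958716 q7 -0.76 t 11.75
```

```bash
python3 -m handwheel '[-37,-28,0,0,-74,-56,0,0,-74,-56,40,0,-74,-56,85,0,-74,-56,125,0,-74,-56,155,0,-74,-56,172,0,-74,-56,177,0]' && python3 -m handwheel '[0,0,0,0,0,-5,0,0,0,-15,0,0,0,-25,0,0,0,-35,0,0,0,-45,0,0,0,-52,0,0,0,-55,0,0]' && python3 -m handwheel '[0,3,0,0,0,3,-30,0,0,0,-75,-8,0,0,-120,-16,0,0,-155,-24,0,0,-170,-32,0,0,-170,-40,0,0,-170,-40]' 0.5
python3 - <<'E'
from h import *
P,im,d=grab('wrist','w3.png')
p=proj(P,[.457,-.045,.01],True); print(p)
b=bolt(P,im,d,*p,r=38,name='C'); go(b[0],b[1],.014,b[2]+90)
zrect(P,d,(0,640,0,400),.071,.085,'rim')
E
```

```text
time: 12.55
tool_pos: [0.4498, -0.0852, 0.0149]
tcp_rot: [-3.14, 0.008, 0.004]
ft_force: [-0.8, -0.5, 0.2]
width: 0.599
grasp_force: 0.0
time: 13.35
tool_pos: [0.4508, -0.0289, 0.0163]
tcp_rot: [-3.141, 0.007, 0.0]
ft_force: [-0.2, -1.2, -0.1]
width: 0.597
grasp_force: 0.1
time: 14.15
tool_pos: [0.4509, -0.0309, 0.187]
tcp_rot: [-2.956, -1.063, -0.003]
ft_force: [0.2, 0.4, 0.3]
width: 0.498
grasp_force: 0.0
[333.65706929 182.11593084]
C ctr 466.5 -42.7 size 59 19 axis 179.2 bench 0.0001 0.319 615
shift [  4.6  19.4 172.5] turn 40.171185311107934 q7 -0.38 t 14.2
rim 1576 [ 487.3 -239.9] [ 469.1 1029.7] 33.5 z 0.0773
```

View pics/w3.png

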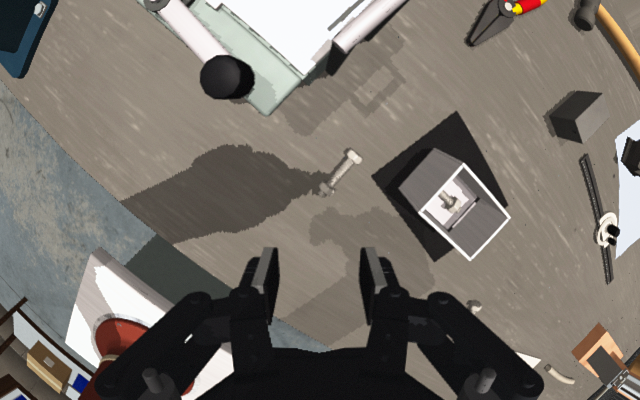

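```bash
python3 -m handwheel '[1,4,10,8.5,2,8,30,17,3,12,60,25.5,5,19,95,34,5,19,125,40.2,5,19,150,40.2,5,19,167,40.2,5,19,173,40.2]' && python3 -m handwheel '[0,0,0,0,0,0,0,0,0,0,0,0,0,0,0,0,0,0,0,0,0,0,0,0,0,0,0,0,0,0,0,0]' 1 40 && python3 -m handwheel '[0,0,-15,0,0,0,-50,0,0,0,-95,-8,0,0,-130,-16,0,0,-140,-24,0,0,-140,-32,0,0,-140,-40,0,0,-140,-48]' && python3 -m handwheel '[0,0,0,-8,0,0,0,-16,0,0,0,-24,0,0,0,-32,0,0,0,-40,0,0,0,-42,0,0,0,-42,0,0,0,-42]'
python3 - <<'E'
from h import *
P,im,d=grab('wrist')
p=proj(P,[.525,-.145,.078],True); u,v=map(int,p);print(p, get_state()['width'])
r=zrect(P,d,(u-75,u+75,v-75,v+75),.071,.085,'rim')
go(r[0][0]/1e3,r[0][1]/1e3,.15,r[2])
E
```

```text
time: 15.0
tool_pos: [0.4653, -0.042, 0.0111]
tcp_rot: [3.141, -0.021, -0.007]
ft_force: [-0.3, -0.2, -0.1]
width: 0.5
grasp_force: 0.0
time: 15.8
tool_pos: [0.4673, -0.0417, 0.014]
tcp_rot: [-3.141, 0.016, -0.002]
ft_force: [-1.5, -0.2, 5.5]
width: 0.089
grasp_force: 42.5
time: 16.6
tool_pos: [0.4665, -0.0414, 0.1534]
tcp_rot: [-2.872, -1.272, 0.0]
ft_force: [-1.1, 1.3, 0.1]
width: 0.087
grasp_force: 41.7
time: 17.4
tool_pos: [0.4667, -0.0417, 0.1532]
tcp_rot: [-2.235, -2.208, 0.0]
ft_force: [0.5, 0.3, -0.8]
width: 0.088
grasp_force: 41.7
[386.4743407  321.44319487] 0.08596697716903318
rim 569 [ 542.5 -124.1] [44.3 88. ] 39.4 z 0.0763
shift [-81.6  76.7   3.2] turn -40.11824032188139 q7 0.35 t 17.45
```

```bash
python3 -m handwheel '[-30,17,0,0,-62,35,0,0,-90,50,0,0,-103,58,0,0,-103,58,0,0,-103,58,0,0,-103,58,0,0,-103,58,0,0]'
python3 - <<'E'
from h import *
P,im,d=grab('wrist','w4.png')
go(.5248,-.1449,.066,.6)
p=np.array([dep(P,u,v,d[v,u],True) for v in range(140,265) for u in range(260,390)])
p=p[(p[:,2]>.071)&(p[:,2]<.085)]; print(p[:,:2].min(0),p[:,:2].max(0))
E
```

```text
time: 18.25
tool_pos: [0.5234, -0.1436, 0.1532]
tcp_rot: [-2.23, -2.211, -0.0]
ft_force: [0.4, -0.9, -1.5]
width: 0.089
grasp_force: 41.7
shift [-1.1  1.4 87.3] turn -1.0784208146966705 q7 0.51 t 18.3
[ 0.4951096  -0.18469649] [ 0.5556877  -0.10321691]
```

View pics/w4.png

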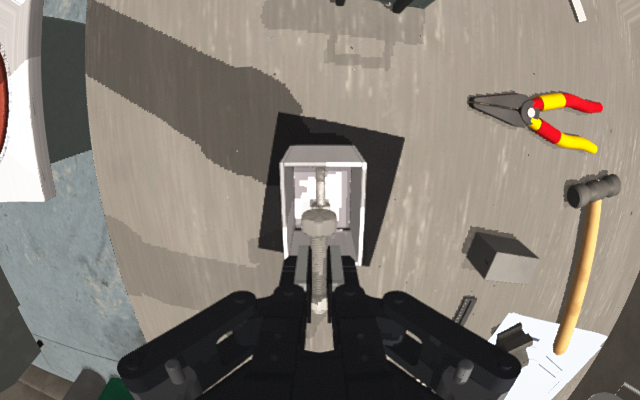

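```bash
python3 -m handwheel '[-1,1,20,-1,-1,1,45,-1,-1,1,65,-1,-1,1,78,-1,-1,1,84,-1,-1,1,86,-1,-1,1,86,-1,-1,1,86,-1]' && python3 -m handwheel '[0,0,0,0,0,0,0,0,0,0,0,0,0,0,0,0,0,0,0,0,0,0,-10,0,0,0,-40,0,0,0,-80,0]' 0.8 && python3 -m handwheel '[-20,0,-20,0,-60,0,-50,8,-100,0,-70,16,-140,-20,-80,24,-170,-50,-80,32,-182,-80,-80,40,-182,-90,-80,48,-182,-96,-80,56]' 0.5
python3 - <<'E'
from h import *
P,im,d=grab('wrist','w5.png')
p=proj(P,[.4286,-.3274,.01],True); print(p)
b=bolt(P,im,d,*p,r=38,name='B'); go(b[0],b[1],.014,b[2]+90)
E
```

```text
time: 19.1
tool_pos: [0.5254, -0.1465, 0.0681]
tcp_rot: [2.212, 2.229, 0.001]
ft_force: [-0.4, 0.2, -0.2]
width: 0.091
grasp_force: 41.7
time: 19.9
tool_pos: [0.5235, -0.1458, 0.1473]
tcp_rot: [-2.211, -2.227, 0.004]
ft_force: [1.4, 0.8, -0.5]
width: 0.202
grasp_force: 0.0
time: 20.7
tool_pos: [0.4281, -0.33, 0.2283]
tcp_rot: [3.005, 0.915, 0.001]
ft_force: [-0.2, 0.4, 0.7]
width: 0.498
grasp_force: 0.0
[317.77521012 166.96996696]
B ctr 429.9 -328.8 size 58 17 axis 33.5 bench 0.0001 0.02 485
shift [  2.    0.7 214.1] turn 0.19703642609454164 q7 0.05 t 20.75
```

Measured B consistently (58x17, height 20). Pick it and carry it to the cup.

```bash
python3 -m handwheel '[2,1,30,0,2,1,75,0,2,1,120,0,2,1,160,0,2,1,190,0,2,1,207,0,2,1,213,0,2,1,214,0]' && python3 -m handwheel '[0,0,0,0,0,0,0,0,0,0,0,0,0,0,0,0,0,0,0,0,0,0,0,0,0,0,0,0,0,0,0,0]' 1 40 && python3 -m handwheel '[0,0,-15,0,0,0,-50,0,0,0,-95,-8,0,0,-130,-16,0,0,-140,-24,0,0,-140,-32,0,0,-140,-40,0,0,-140,-48]' && python3 -m handwheel '[0,0,0,-8,0,0,0,-8,0,0,0,-8,0,0,0,-8,0,0,0,-8,0,0,0,-8,0,0,0,-8,0,0,0,-8]'
python3 -c "
from h import *
go(.5252,-.1445,.15,.6);print(get_state()['width'])"
```

```text
time: 21.55
tool_pos: [0.4326, -0.3286, 0.0132]
tcp_rot: [-3.0, -0.932, -0.0]
ft_force: [-0.6, 0.4, 0.6]
width: 0.498
grasp_force: 0.0
time: 22.35
tool_pos: [0.433, -0.3292, 0.0146]
tcp_rot: [2.999, 0.929, 0.003]
ft_force: [-0.2, 0.9, 7.1]
width: 0.091
grasp_force: 42.0
time: 23.15
tool_pos: [0.4322, -0.3285, 0.1537]
tcp_rot: [2.357, 2.077, 0.0]
ft_force: [0.7, 0.6, -1.3]
width: 0.09
grasp_force: 41.2
time: 23.95
tool_pos: [0.4324, -0.3286, 0.1533]
tcp_rot: [-2.213, -2.229, 0.0]
ft_force: [0.1, 0.7, -1.0]
width: 0.084
grasp_force: 41.2
shift [183.4  94.2   3.3] turn -0.18467126326262928 q7 0.88 t 23.95
0.084318352798455
```

```bash
python3 -m handwheel '[40,20,0,0,80,41,0,0,120,62,0,0,155,80,0,0,176,91,0,0,183,94,0,0,183,94,0,0,183,94,0,0]'
python3 - <<'E'
from h import *
P,im,d=grab('wrist','w6.png')
go(.5252,-.1445,.066,.6)
p=np.array([dep(P,u,v,d[v,u],True) for v in range(140,265) for u in range(260,390)])
p=p[(p[:,2]>.071)&(p[:,2]<.085)]; print(p[:,:2].min(0),p[:,:2].max(0))
E
```

```text
time: 24.75
tool_pos: [0.524, -0.1471, 0.1534]
tcp_rot: [2.216, 2.226, -0.003]
ft_force: [0.0, 0.2, 0.2]
width: 0.088
grasp_force: 41.2
shift [ 3.2  1.4 87.5] turn -0.3995489786935025 q7 0.52 t 24.8
[ 0.4952277  -0.18586166] [ 0.5557315  -0.10343817]
```

```bash
python3 -m handwheel '[3,1,20,0,3,1,45,0,3,1,65,0,3,1,78,0,3,1,84,0,3,1,86,0,3,1,86,0,3,1,86,0]' && python3 -m handwheel '[0,0,0,0,0,0,0,0,0,0,0,0,0,0,0,0,0,0,0,0,0,0,-10,0,0,0,-40,0,0,0,-80,0]' 0.8 && python3 -m handwheel '[0,0,-40,0,0,0,-85,0,20,-5,-120,0,60,-12,-140,0,105,-20,-150,0,150,-30,-150,0,172,-35,-150,0,180,-35,-150,0]' 0.55
python3 - <<'E'
from h import *
s,p,M=st(); print(p)
P,im,d=grab('wrist','w7.png')
p=[dep(P,u,v,d[v,u],True) for v in range(0,400) for u in range(0,640) if d[v,u]>.15]
uv=[(u,v) for v in range(0,400) for u in range(0,640) if d[v,u]>.15]
p=np.array(p); np.save('W.npy',p)
def q(n,m):
    r=cv2.minAreaRect(p[m][:,:2].astype(np.float32)*1000); print(n,m.sum(),np.round(r[0],1),np.round(r[1],1),round(r[2],1),np.median(p[m][:,2]).round(4))
X,Y,Z=p.T
q('knob',(Z>.160)&(Z<.175)&(np.hypot(X-.493,Y-.068)<.03))
q('fin',(Z>.150)&(Z<.16)&(np.hypot(X-.576,Y-.095)<.05))
q('pin',(Z>.168)&(Z<.185)&(Y<.06)&(X>.52)&(X<.65))
q('arm',(Z>.130)&(Z<.145)&(X<.53)&(Y>.05)&(Y<.17)&(X>.46))
q('plate',(Z>.1165)&(Z<.124)&(X>.5)&(Y>.0)&(Y<.3))
q('house',(Z>.112)&(Z<.118)&(X>.4)&(X<.7)&(Y>.0)&(Y<.35))
E
```

```text
time: 25.6
tool_pos: [0.5265, -0.1423, 0.0681]
tcp_rot: [2.212, 2.228, 0.001]
ft_force: [0.7, -0.4, -0.4]
width: 0.091
grasp_force: 41.2
time: 26.4
tool_pos: [0.5247, -0.1416, 0.1473]
tcp_rot: [-2.211, -2.227, 0.004]
ft_force: [1.6, 0.0, 0.1]
width: 0.199
grasp_force: 0.0
time: 27.2
tool_pos: [0.4887, 0.041, 0.2979]
tcp_rot: [-2.206, -2.235, -0.002]
ft_force: [0.3, -0.1, -0.6]
width: 0.448
grasp_force: 0.0
[0.48866762 0.04102455 0.29791476]
knob 565 [493.2  69.1] [22.8 23. ] 0.3 0.1676
fin 623 [574.1  96.4] [12.6 48.3] 85.7 0.1543
pin 665 [568.7  29.3] [10.2 60.4] 85.6 0.1759
arm 1495 [500.2 113.5] [89.1 21.1] 78.8 0.139
plate 12938 [574.3 133.1] [143.3 220.1] 0.6 0.1209
house 9866 [561.1 138.9] [224.  142.6] 84.9 0.1149
```

View pics/w7.png

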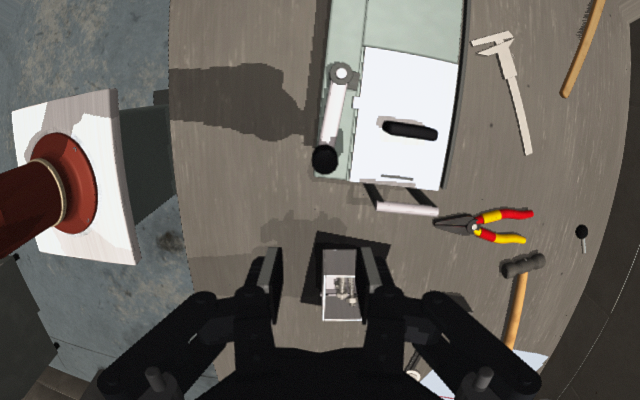

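```bash
python3 -c "
from h import *
go(.4932,.0691,.157,-9)"
```

```text
shift [ 28.3   4.1 140.8] turn 9.683981511994517 q7 0.05 t 27.25
```

```bash
python3 -m handwheel '[14,2,30,5,28,4,60,9.7,28,4,85,9.7,28,4,105,9.7,28,4,122,9.7,28,4,134,9.7,28,4,139,9.7,28,4,141,9.7]' 0.65 && python3 -m handwheel '[0.1,-4.2,0,3,0.8,-11.1,0,8,2.4,-19.4,0,14,4.8,-27.4,0,20,8.1,-35.1,0,26,12.2,-42.4,0,32,17,-49.3,0,38,22.5,-55.6,0,44]' && python3 -m handwheel '[0.3,-7,0,5,1.5,-15.3,0,11,3.5,-23.4,0,17,6.4,-31.3,0,23,10,-38.8,0,29,14.5,-45.9,0,35,18.7,-51.4,0,40,20.5,-53.5,0,42]' && python3 -m handwheel '[0,-1.4,0,1,0,-2,0,1.5,0,-2,0,1.5,0,-2,0,1.5,0,-2,0,1.5,0,-2,0,1.5,0,-2,0,1.5,0,-2,0,1.5]'
```

```text
time: 28.05
tool_pos: [0.4938, 0.0648, 0.1562]
tcp_rot: [2.395, 2.032, -0.001]
ft_force: [0.6, 0.6, 0.1]
width: 0.344
grasp_force: 0.0
time: 28.85
tool_pos: [0.4429, 0.0962, 0.1573]
tcp_rot: [2.983, 0.981, 0.004]
ft_force: [-0.1, -0.9, -0.2]
width: 0.35
grasp_force: 0.6
time: 29.65
tool_pos: [0.4268, 0.1526, 0.1569]
tcp_rot: [-3.138, 0.146, -0.001]
ft_force: [-0.4, -0.3, -0.7]
width: 0.35
grasp_force: 0.5
time: 30.45
tool_pos: [0.427, 0.154, 0.1563]
tcp_rot: [3.136, -0.186, 0.0]
ft_force: [-0.6, -1.0, 1.2]
width: 0.348
grasp_force: 0.2
```

```bash
python3 -m handwheel '[0,2,0,-1,0,2,-20,-1,0,2,-50,-1,0,2,-80,-1,0,2,-100,-1,30,10,-105,-1,70,25,-105,-1,110,40,-105,-1]' 0.5
python3 - <<'E'
from h import *
P,im,d=grab('wrist')
p=np.array([dep(P,u,v,d[v,u],True) for v in range(0,400) for u in range(0,640) if d[v,u]>.15])
X,Y,Z=p.T
for n,m in (('knob',(Z>.160)&(Z<.175)&(X<.51)&(Y>.05)&(Y<.2)),('fin',(Z>.150)&(Z<.16)&(np.hypot(X-.576,Y-.095)<.05)),('rim',(Z>.071)&(Z<.085)&(Y<-.06)&(Y>-.3)&(X>.4)&(X<.65))):
    if m.sum()<5: print(n,m.sum());continue
    r=cv2.minAreaRect(p[m][:,:2].astype(np.float32)*1000); print(n,m.sum(),np.round(r[0],1),np.round(r[1],1),round(r[2],1))
go(.5741,.0964,.143,85.6)
E
```

```text
time: 31.25
tool_pos: [0.5322, 0.1019, 0.2615]
tcp_rot: [-3.136, 0.153, 0.0]
ft_force: [0.4, 0.7, 0.9]
width: 0.5
grasp_force: 0.0
knob 331 [426.4 148.5] [16.  23.1] 71.0
fin 907 [575.2  96.8] [11.7 48.7] 84.7
rim 784 [ 525.7 -144.3] [83.5 60.9] 89.7
shift [ 34.3  -5.3 119.4] turn -1.650567373034562 q7 -1.38 t 31.3
```

```bash
python3 -m handwheel '[17,-3,15,-1.7,34,-5,35,-1.7,35,-5,60,-1.7,35,-5,80,-1.7,35,-5,98,-1.7,35,-5,112,-1.7,35,-5,117,-1.7,35,-5,119,-1.7]' && python3 -m handwheel '[0,0,0,0,0,0,0,0,0,0,0,0,0,0,0,0,0,0,0,0,0,0,0,0,0,0,0,0,0,0,0,0]' 1 25 && python3 -m handwheel '[0,-5,0,0,0,-15,0,0,0,-28,0,0,0,-42,0,0,0,-56,0,0,0,-70,0,0,0,-82,0,0,0,-92,0,0]' && python3 -m handwheel '[0,-10,0,0,0,-20,0,0,0,-29,0,0,0,-36,0,0,0,-40,0,0,0,-42,0,0,0,-43,0,0,0,-44,0,0]'
python3 -c "
from h import *
go(.5741+.137*.0767,.0964+.137*.997,.143,85.6)"
```

```text
time: 32.1
tool_pos: [0.5665, 0.1029, 0.142]
tcp_rot: [3.139, -0.112, -0.001]
ft_force: [0.2, -0.1, 0.1]
width: 0.501
grasp_force: 0.0
time: 32.9
tool_pos: [0.5672, 0.1023, 0.1433]
tcp_rot: [3.14, -0.114, 0.003]
ft_force: [-1.8, -1.8, 5.6]
width: 0.134
grasp_force: 29.6
time: 33.7
tool_pos: [0.5752, 0.1956, 0.1434]
tcp_rot: [-3.139, 0.111, -0.008]
ft_force: [3.9, -2.5, 4.1]
width: 0.134
grasp_force: 29.9
time: 34.5
tool_pos: [0.5784, 0.2333, 0.1434]
tcp_rot: [3.132, -0.118, 0.008]
ft_force: [3.7, -8.8, 5.4]
width: 0.134
grasp_force: 29.4
shift [ 6.2 -0.2  0.4] turn 0.10159475794773698 q7 -1.48 t 34.5
```

```bash
python3 -m handwheel '[0,2,0,0,0,3,0,0,0,3,0,0,0,3,-10,0,0,3,-40,0,0,3,-80,0,0,3,-115,0,0,3,-125,0]' 0.6 && python3 -m handwheel '[-10,40,0,-8,-20,85,0,-16,-30,132,0,-24,-40,180,0,-32,-50,229,0,-40,-60,278,0,-60,-65,320,0,-60,-65,335,0,-60]' 0
python3 -c "
from h import *
go(.5255,-.1446,.13,.2)"
```

```text
time: 35.3
tool_pos: [0.578, 0.2357, 0.2724]
tcp_rot: [-3.137, 0.11, -0.012]
ft_force: [1.5, -0.3, 0.7]
width: 0.401
grasp_force: 0.0
time: 36.1
tool_pos: [0.4851, -0.0992, 0.268]
tcp_rot: [2.777, 1.466, -0.001]
ft_force: [0.1, -0.8, 0.2]
width: 0.999
grasp_force: 0.0
shift [-14.5  58.9 138.1] turn -34.524560924644305 q7 -0.13 t 36.1
```

```bash
python3 -m handwheel '[-4,15,0,-8,-8,32,0,-16,-12,49,0,-24,-14,59,0,-32,-14,59,0,-34.5,-14,59,0,-34.5,-14,59,0,-34.5,-14,59,0,-34.5]'
python3 - <<'E'
from h import *
P,im,d=grab('wrist','w8.png')
p=np.array([dep(P,u,v,d[v,u],True) for v in range(0,400) for u in range(0,640) if d[v,u]>.15])
X,Y,Z=p.T
for n,m in (('rim',(Z>.071)&(Z<.085)&(Y<-.06)&(Y>-.25)&(X>.45)&(X<.6)),('fin',(Z>.150)&(Z<.16)&(np.hypot(X-.58,Y-.23)<.06)),('knob',(Z>.160)&(Z<.175)&(X<.51)&(Y>.05)&(Y<.2))):
    if m.sum()<5: print(n,m.sum());continue
    r=cv2.minAreaRect(p[m][:,:2].astype(np.float32)*1000); print(n,m.sum(),np.round(r[0],1),np.round(r[1],1),round(r[2],1))
go(.5255,-.1446,.042,.2)
E
```

```text
time: 36.9
tool_pos: [0.5283, -0.1381, 0.2672]
tcp_rot: [-2.213, -2.229, 0.0]
ft_force: [0.6, -0.5, 0.5]
width: 0.997
grasp_force: 0.0
rim 922 [ 525.6 -144.4] [82.6 60.2] 90.0
fin 0
knob 0
shift [ -6.5  -2.7 225.3] turn 0.23206824048001806 q7 0.47 t 36.95
```

View pics/w8.png

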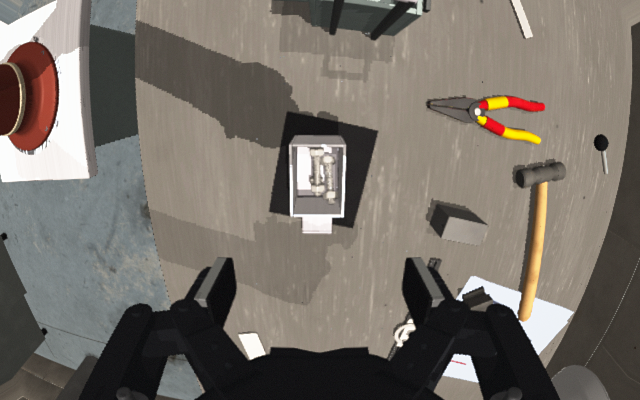

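```bash
python3 - <<'E'
from h import *
P,im,d=grab('wrist')
m=np.zeros((400,640),np.uint8); m[100:240,255:390]=(im[100:240,255:390].max(2)<48)*255
c=max(cv2.findContours(m,cv2.RETR_EXTERNAL,cv2.CHAIN_APPROX_NONE)[0],key=cv2.contourArea)
g=np.array([onz(P,*q[0],.003,True)[:2]*1000 for q in c],np.float32); print(cv2.minAreaRect(g))
E
python3 -m handwheel '[-6.5,-2.7,30,0,-6.5,-2.7,75,0,-6.5,-2.7,120,0,-6.5,-2.7,160,0,-6.5,-2.7,190,0,-6.5,-2.7,210,0,-6.5,-2.7,222,0,-6.5,-2.7,225,0]' && python3 -m handwheel '[0,0,0,0,0,0,0,0,0,0,0,0,0,0,0,0,0,0,0,0,0,0,0,0,0,0,0,0,0,0,0,0]' 1 50 && python3 -m handwheel '[0,0,-4,0,0,0,-15,0,0,0,-35,0,0,0,-65,0,0,0,-100,0,0,0,-135,0,0,0,-165,0,0,0,-185,0]' && python3 -m handwheel '[0,0,-13,0,0,0,-18,0,0,0,-18,0,0,0,-18,0,0,0,-18,0,0,0,-18,0,0,0,-18,0,0,0,-18,0]'
python3 - <<'E'
from h import *
P,im,d=grab('wrist','w9.png')
go(.5739,.0971,.245,-4.4)
E
```

```text
((530.3633422851562, -152.3033447265625), (138.18017578125, 118.14263916015625), 78.59200286865234)
time: 37.8
tool_pos: [0.5253, -0.1449, 0.0413]
tcp_rot: [-2.212, -2.229, 0.002]
ft_force: [-0.0, 0.2, 0.5]
width: 1.003
grasp_force: 0.0
time: 38.6
tool_pos: [0.5266, -0.1456, 0.0437]
tcp_rot: [2.212, 2.228, 0.002]
ft_force: [0.2, -0.4, 5.5]
width: 0.697
grasp_force: 55.6
time: 39.4
tool_pos: [0.5258, -0.1453, 0.2299]
tcp_rot: [2.212, 2.228, 0.002]
ft_force: [0.1, 0.3, -4.0]
width: 0.696
grasp_force: 54.9
time: 40.2
tool_pos: [0.5257, -0.1452, 0.245]
tcp_rot: [-2.213, -2.229, 0.001]
ft_force: [-0.4, 0.0, -3.0]
width: 0.692
grasp_force: 54.9
shift [2.419e+02 4.990e+01 1.000e-01] turn 4.818131580621497 q7 0.5 t 40.25
```

View pics/w9.png

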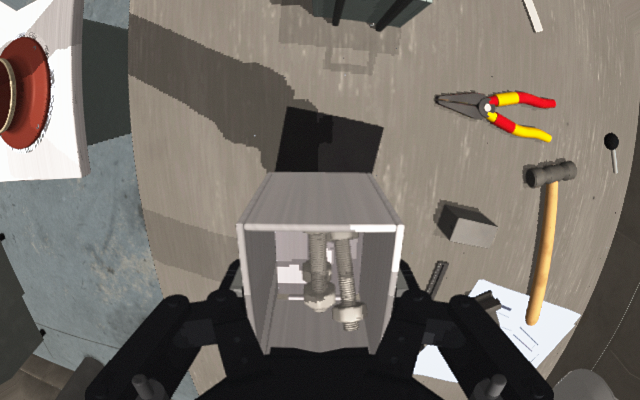

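```bash
python3 -m handwheel '[12,2,0,0,40,8,0,1,78,16,0,2,118,24,0,3,158,33,0,4,194,40,0,4.8,222,46,0,4.8,236,49,0,4.8]' && python3 -m handwheel '[5,1,0,0,5,1,0,0,5,1,0,0,5,1,0,0,5,1,0,0,5,1,0,0,5,1,0,0,5,1,0,0]'
python3 - <<'E'
from h import *
P,im,d=grab('wrist'); s,q,M=st(); print(s['ft_force'],s['grasp_force'])
p=np.array([dep(P,u,v,d[v,u],True) for v in range(0,400) for u in range(0,640) if d[v,u]>.02]); X,Y,Z=p.T
for z0,z1 in ((.168,.183),(.27,.29)):
    m=(Z>z0)&(Z<z1)&(X>.5)&(X<.65)&(Y<.16)&(Y>0); 
    if m.sum()>5: r=cv2.minAreaRect(p[m][:,:2].astype(np.float32)*1000); print(m.sum(),np.round(r[0],1),np.round(r[1],1),round(r[2],1),np.median(Z[m]))
go(.5738,.0962,.215,-4.4)
im,d=get_image('scene'); cv2.imwrite('pics/s1.png',cv2.resize(im[100:300,150:400],None,fx=3,fy=3))
E
```

```text
time: 41.05
tool_pos: [0.5729, 0.0969, 0.2448]
tcp_rot: [-2.296, -2.141, -0.002]
ft_force: [0.3, 0.9, -3.4]
width: 0.694
grasp_force: 54.9
time: 41.85
tool_pos: [0.5744, 0.096, 0.2453]
tcp_rot: [-2.305, -2.135, 0.0]
ft_force: [-0.3, -0.3, -2.9]
width: 0.701
grasp_force: 54.9
[-0.10141125 -0.35769202 -3.12599009] 54.85443949699402
46 [568.8  29.4] [ 6.6 59.6] 88.7 0.17636526433074995
7878 [575.2 102.2] [97.5 93.6] 38.2 0.2789982707217068
shift [ 0.1 -0.7 30.3] turn 0.02292798381358807 q7 -0.01 t 41.9
```

View pics/s1.png

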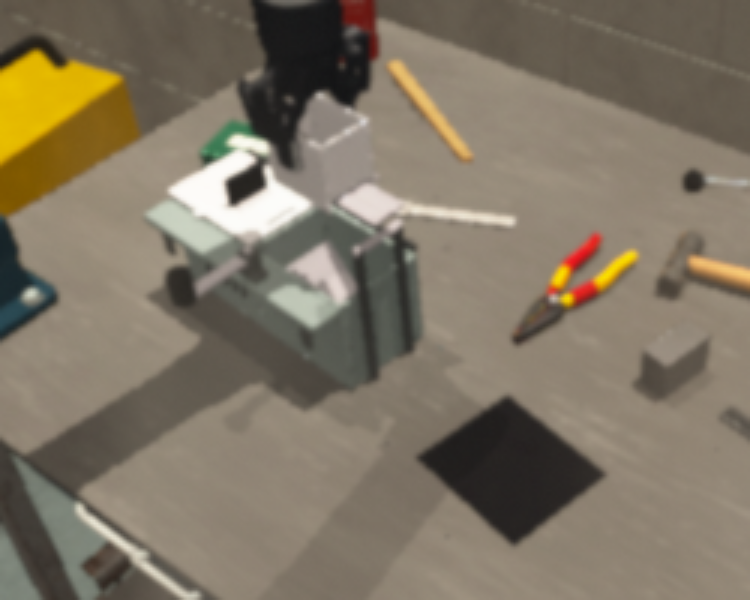

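```bash
python3 -m handwheel '[0,0,10,0,0,0,20,0,0,0,28,0,0,0,34,0,0,0,40,0,0,0,47,0,0,0,54,0,0,0,60,0]' && python3 -m handwheel '[0,0,5,0,0,0,10,0,0,0,14,0,0,0,15,0,0,0,15,0,0,0,15,0,0,0,15,0,0,0,15,0]' && python3 -m handwheel '[0,0,0,0,0,0,0,0,0,0,0,0,0,0,0,0,0,0,0,0,0,0,0,0,0,0,0,0,0,0,0,0]'
python3 - <<'E'
from h import *
P,im,d=grab('wrist','w10.png'); s,q,M=st(); print(s['ft_force'],s['moment'],s['grasp_force'])
E
```

```text
time: 42.75
tool_pos: [0.5751, 0.0962, 0.1852]
tcp_rot: [2.304, 2.135, 0.002]
ft_force: [0.1, 0.4, -0.8]
width: 0.689
grasp_force: 55.1
time: 43.55
tool_pos: [0.5742, 0.0965, 0.1702]
tcp_rot: [-2.304, -2.135, -0.0]
ft_force: [-0.7, 1.2, -3.5]
width: 0.697
grasp_force: 55.0
time: 44.35
tool_pos: [0.5744, 0.0961, 0.1703]
tcp_rot: [-2.305, -2.135, 0.0]
ft_force: [-0.6, 1.8, -3.2]
width: 0.697
grasp_force: 55.0
[-1.06965463  2.11684981 -3.80069558] [ 0.41350376  0.07478379 -0.04971927] 54.99264121055603
```

View pics/w10.png

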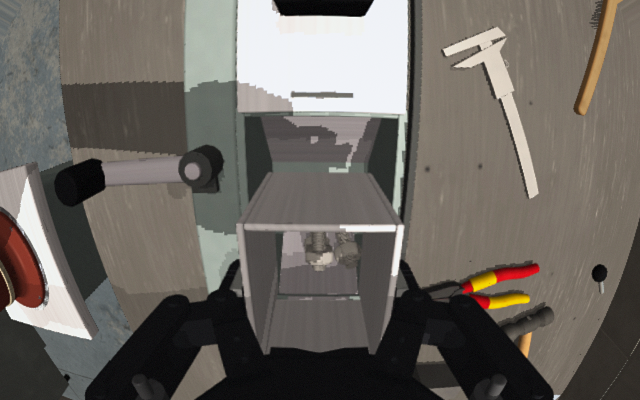

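```bash
python3 - <<'E'
from h import *
P,im,d=grab('wrist')
for u,v in [(316,240),(320,262),(347,250),(295,250),(375,250),(320,280),(320,310),(300,270),(320,225)]: print(u,v,dep(P,u,v,d[v,u],True).round(3))
E
```

```text
316 240 [0.572 0.097 0.135]
320 262 [0.574 0.085 0.141]
347 250 [0.591 0.083 0.126]
295 250 [0.556 0.077 0.11 ]
375 250 [0.602 0.108 0.174]
320 280 [0.572 0.064 0.13 ]
320 310 [0.572 0.058 0.154]
300 270 [0.559 0.068 0.123]
320 225 [0.577 0.137 0.205]
```

```bash
python3 -m handwheel '[0,0,4,0,0,0,8,0,0,5,8,0,0,-5,8,0,0,5,8,0,0,-5,8,0,0,0,8,0,0,0,8,0]'
python3 - <<'E'
from h import *
P,im,d=grab('wrist','w11.png')
for u,v in [(316,240),(320,262),(347,250),(295,250),(320,280),(320,310),(300,270)]: print(u,v,dep(P,u,v,d[v,u],True).round(3))
cv2.imwrite('pics/w11c.png',cv2.resize(im[160:360,220:420],None,fx=3,fy=3,interpolation=cv2.INTER_CUBIC))
E
```

```text
time: 45.25
tool_pos: [0.5747, 0.0963, 0.1625]
tcp_rot: [2.304, 2.135, 0.001]
ft_force: [0.3, 1.8, -3.8]
width: 0.692
grasp_force: 56.3
316 240 [0.572 0.091 0.115]
320 262 [0.573 0.069 0.107]
347 250 [0.593 0.072 0.098]
295 250 [0.556 0.076 0.099]
320 280 [0.572 0.063 0.121]
320 310 [0.572 0.059 0.147]
300 270 [0.559 0.068 0.114]
```

View pics/w11c.png

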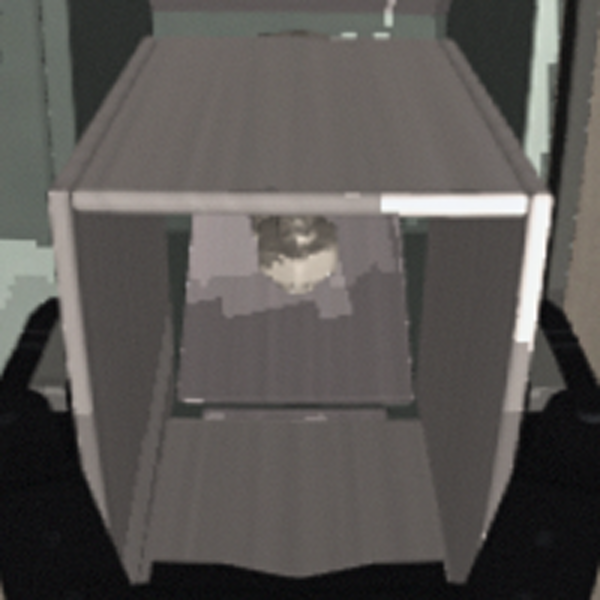

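```bash
cat >> h.py <<'E'
def flapcheck():
    P,im,d=grab('wrist'); s,q,M=st(); L=q[2]-.0397
    c,sn=np.cos(np.radians(-4.4)),np.sin(np.radians(-4.4)); ex=np.array([c,sn]);ey=np.array([-sn,c])
    o=q[:2]+[0,.001]
    p=np.array([dep(P,u,v,d[v,u],True) for v in range(170,330) for u in range(235,405) if d[v,u]>.1])
    x=(p[:,:2]-o)@ex*1000; y=(p[:,:2]-o)@ey*1000; z=(p[:,2]-L)*1000
    m=(abs(x)<24)&(abs(y)<36)&(z<60); x,y,z=x[m],y[m],z[m]
    for a in range(-36,36,6):
        k=(y>=a)&(y<a+6)
        if k.sum(): print(a,k.sum(),'z min/med/max',z[k].min().round(),np.median(z[k]).round(),z[k].max().round())
E
python3 -m handwheel '[0,8,0,0,0,-8,0,0,8,0,0,0,-5,0,0,0,0,8,0,0,0,-8,0,0,0,0,0,0,0,0,0,0]'
python3 -c "
from h import *
flapcheck()"
```

```text
time: 46.1
tool_pos: [0.5765, 0.0968, 0.1626]
tcp_rot: [2.303, 2.134, 0.003]
ft_force: [-0.9, 1.0, -1.8]
width: 0.698
grasp_force: 57.8
-36 1291 z min/med/max -7.0 1.0 37.0
-30 1096 z min/med/max -19.0 -11.0 -2.0
-24 981 z min/med/max -29.0 -21.0 -14.0
-18 518 z min/med/max -33.0 -30.0 -25.0
```

```bash
python3 -m handwheel '[0,8,0,0,0,-8,0,0,0,8,0,0,0,-8,0,0,0,0,-6,0,0,0,2,0,0,0,0,0,0,0,0,0]' && python3 -m handwheel '[0,0,0,0,0,0,0,0,0,0,0,0,0,0,-5,0,0,0,-15,0,0,0,-30,0,0,0,-45,0,0,0,-60,0]' && python3 -m handwheel '[0,0,-12,0,0,0,-22,0,0,0,-27,0,0,0,-28,0,0,0,-28,0,0,0,-28,0,0,0,-28,0,0,0,-28,0]'
python3 - <<'E'
from h import *
flapcheck(); s,q,M=st(); print(q,s['ft_force'],s['moment'])
# points in well below/around
P,im,d=grab('wrist','w12.png'); p=np.array([dep(P,u,v,d[v,u],True) for v in range(0,400,2) for u in range(0,640,2) if d[v,u]>.25]); X,Y,Z=p.T
m=(X>.54)&(X<.61)&(Y>.05)&(Y<.17)&(Z<.1); print(m.sum(), np.percentile(Z[m],[5,25,50,75,95]) if m.sum() else '')
im,d=get_image('scene'); cv2.imwrite('pics/s2.png',im)
im,d=get_image('top'); cv2.imwrite('pics/t2.png',im)
E
```

```text
time: 46.95
tool_pos: [0.5756, 0.0975, 0.1619]
tcp_rot: [2.303, 2.136, 0.004]
ft_force: [3.2, 4.2, -4.6]
width: 0.694
grasp_force: 57.5
time: 47.75
tool_pos: [0.5744, 0.0942, 0.2239]
tcp_rot: [2.305, 2.132, -0.002]
ft_force: [-0.0, -1.0, -2.5]
width: 0.695
grasp_force: 58.0
time: 48.55
tool_pos: [0.5743, 0.0961, 0.2499]
tcp_rot: [-2.304, -2.135, 0.001]
ft_force: [0.4, 0.6, -2.6]
width: 0.695
grasp_force: 58.0
-36 651 z min/med/max 5.0 7.0 44.0
-30 579 z min/med/max 5.0 7.0 9.0
-24 580 z min/med/max 5.0 7.0 9.0
-18 627 z min/med/max 6.0 7.0 9.0
-12 651 z min/med/max 6.0 8.0 9.0
-6 685 z min/med/max 6.0 8.0 10.0
0 622 z min/med/max 7.0 8.0 10.0
[0.57428581 0.09609435 0.24994095] [ 0.430024    0.41509378 -2.14253312] [-0.01324207  0.01053178 -0.00443382]
889 [0.00551215 0.01481317 0.0291367  0.05006755 0.06034049]
```

```bash
python3 -c "
from h import *
go(.5304,-.1533,.044)"

```

```text
shift [-252.   -24.8  206.2] turn None q7 -0.01 t 48.75
```

```bash
python3 -m handwheel '[-12,-1,0,0,-45,-4,0,0,-85,-8,0,0,-125,-12,0,0,-165,-16,0,0,-205,-20,0,0,-237,-23,5,0,-252,-25,15,0]' && python3 -m handwheel '[0,0,30,0,0,0,65,0,0,0,100,0,0,0,130,0,0,0,155,0,0,0,172,0,0,0,180,0,0,0,184,0]' && python3 -m handwheel '[0,0,2,0,0,0,4,0,0,0,6,0,0,0,7,0,0,0,7,0,0,0,7,0,0,0,7,0,0,0,7,0]'
python3 -c "
from h import *
go(.5304,-.1533,.0435)"
```

```text
time: 49.55
tool_pos: [0.5288, -0.1596, 0.2366]
tcp_rot: [2.309, 2.123, -0.002]
ft_force: [0.5, 0.3, -3.2]
width: 0.693
grasp_force: 58.0
time: 50.35
tool_pos: [0.53, -0.1541, 0.051]
tcp_rot: [2.305, 2.134, -0.001]
ft_force: [-0.7, -0.7, -0.9]
width: 0.698
grasp_force: 58.0
time: 51.15
tool_pos: [0.5309, -0.1534, 0.0454]
tcp_rot: [2.303, 2.134, 0.002]
ft_force: [-0.5, 1.7, 6.7]
width: 0.695
grasp_force: 58.6
shift [ 0.1 -0.5  1.9] turn None q7 0.59 t 51.15
```

```bash
python3 -m handwheel '[0,0,0,0,0,0,0,0,0,0,0,0,0,0,0,0,0,0,-20,0,0,0,-60,0,0,0,-105,0,0,0,-150,0]' 0 && python3 -m handwheel '[5,0,-40,0,10,0,-80,0,10,0,-90,0,10,0,-90,0,10,0,-90,0,10,0,-90,0,10,0,-90,0,10,0,-90,0]' 0.5
python3 - <<'E'
from h import *
P,im,d=grab('wrist')
p=np.array([dep(P,u,v,d[v,u],True) for v in range(0,400) for u in range(0,640) if d[v,u]>.15]); X,Y,Z=p.T
m=(Z>.071)&(Z<.085)&(Y<-.06)&(Y>-.25)&(X>.45)&(X<.6); r=cv2.minAreaRect(p[m][:,:2].astype(np.float32)*1000); print('rim',m.sum(),r,np.median(Z[m]),Z[m].min(),Z[m].max())
m=(abs(X-.531)<.02)&(abs(Y+.152)<.03)&(Z<.06); print('inside',np.percentile(Z[m],[1,50,99]))
go(.5846,.233,.27,85.6)
E
```

```text
time: 51.95
tool_pos: [0.5298, -0.1532, 0.1955]
tcp_rot: [-2.304, -2.134, 0.001]
ft_force: [1.3, 0.0, -0.4]
width: 1.002
grasp_force: 0.0
time: 52.75
tool_pos: [0.5306, -0.1433, 0.2832]
tcp_rot: [-2.304, -2.133, 0.002]
ft_force: [-0.8, 0.4, 0.4]
width: 0.502
grasp_force: 0.0
rim 721 ((530.5032958984375, -149.01068115234375), (81.55963134765625, 59.646907806396484), 85.49840545654297) 0.0774884714437547 0.07101009769301475 0.07997994533635222
inside [0.01053504 0.01255971 0.01426325]
shift [379.3  24.9  13.4] turn -89.99239919369461 q7 0.4 t 52.8
```

```bash
python3 -m handwheel '[30,2,0,8.5,72,5,0,17,118,8,0,25.5,164,11,0,34,212,14,0,42.5,260,17,0,51,308,20,0,59.5,345,23,0,68]' 0.6 && python3 -m handwheel '[0,0,0,8.5,0,0,0,17,0,0,0,22,0,0,0,22,0,0,0,22,0,0,0,22,0,0,0,22,0,0,0,22]'
python3 - <<'E'
from h import *
P,im,d=grab('wrist','w13.png')
p=np.array([dep(P,u,v,d[v,u],True) for v in range(0,400) for u in range(0,640) if d[v,u]>.15]); X,Y,Z=p.T
m=(Z>.150)&(Z<.16)&(np.hypot(X-.585,Y-.233)<.05); r=cv2.minAreaRect(p[m][:,:2].astype(np.float32)*1000); print('fin',m.sum(),r)
mm=(X>.535)&(X<.61)&(Y>.045)&(Y<.15)&(Z<.1); print(mm.sum(),np.percentile(Z[mm],[5,25,50,75,95,99.5]).round(3))
go(.5846,.233,.143,85.6)
E
```

```text
time: 53.6
tool_pos: [0.58, 0.2033, 0.2836]
tcp_rot: [-3.104, -0.478, 0.001]
ft_force: [1.0, -1.0, -0.4]
width: 0.402
grasp_force: 0.0
time: 54.4
tool_pos: [0.5804, 0.1988, 0.2844]
tcp_rot: [-3.139, 0.119, -0.0]
ft_force: [-0.0, -0.3, -0.5]
width: 0.399
grasp_force: 0.0
fin 673 ((586.798828125, 232.5155792236328), (11.776895523071289, 49.733516693115234), 85.02117156982422)
3636 [0.005 0.006 0.011 0.023 0.045 0.056]
shift [  1.7 -34.4 141.4] turn 0.03028038223345675 q7 -1.53 t 54.45
```

```bash
python3 -m handwheel '[2,-17,20,0,2,-34,45,0,2,-34,70,0,2,-34,95,0,2,-34,118,0,2,-34,132,0,2,-34,139,0,2,-34,141,0]' && python3 -m handwheel '[0,0,0,0,0,0,0,0,0,0,0,0,0,0,0,0,0,0,0,0,0,0,0,0,0,0,0,0,0,0,0,0]' 1 25 && python3 -m handwheel '[0,5,0,0,0,15,0,0,0,28,0,0,0,42,0,0,0,56,0,0,0,70,0,0,0,82,0,0,0,92,0,0]' && python3 -m handwheel '[0,10,0,0,0,20,0,0,0,29,0,0,0,36,0,0,0,40,0,0,0,42,0,0,0,43,0,0,0,44,0,0]'
python3 -c "
from h import *
go(.5745,.0966,.143)"
```

```text
time: 55.25
tool_pos: [0.585, 0.2326, 0.143]
tcp_rot: [3.139, -0.12, -0.0]
ft_force: [-0.1, 0.1, 0.2]
width: 0.404
grasp_force: 0.0
time: 56.05
tool_pos: [0.5856, 0.2325, 0.1444]
tcp_rot: [-3.139, 0.121, -0.003]
ft_force: [-0.7, 0.0, 5.5]
width: 0.134
grasp_force: 29.6
time: 56.85
tool_pos: [0.5778, 0.1414, 0.1444]
tcp_rot: [-3.137, 0.12, -0.0]
ft_force: [-1.9, 1.8, 7.3]
width: 0.137
grasp_force: 30.0
time: 57.65
tool_pos: [0.5741, 0.098, 0.1444]
tcp_rot: [-3.137, 0.12, 0.001]
ft_force: [-3.1, 1.3, 9.6]
width: 0.133
grasp_force: 30.1
shift [0.5 1.3 1.4] turn None q7 -1.23 t 57.65
```

```bash
python3 -m handwheel '[0,0.6,0,0,0,1.2,0,0,0,1.8,0,0,0,2.4,0,0,0,3,0,0,0,3.2,0,0,0,3.2,0,0,0,3.2,0,0]'
```

```text
time: 58.45
tool_pos: [0.5739, 0.096, 0.1444]
tcp_rot: [-3.135, 0.118, 0.002]
ft_force: [-3.7, 3.3, 9.4]
width: 0.136
grasp_force: 30.4
```

```bash
python3 -m handwheel '[0,0.4,0,0,0,0.8,0,0,0,1.2,0,0,0,1.2,0,0,0,1.2,0,0,0,1.2,0,0,0,1.2,0,0,0,1.2,0,0]'
```

```text
time: 59.25
tool_pos: [0.5739, 0.096, 0.1444]
tcp_rot: [-3.134, 0.117, 0.002]
ft_force: [-3.2, 5.6, 9.2]
width: 0.132
grasp_force: 30.7
```

```bash
python3 -m handwheel '[0,-1,0,0,0,-2,0,0,0,-2,0,0,0,-2,-10,0,0,-2,-40,0,0,-2,-80,0,-25,-12,-105,0,-60,-30,-115,0]' 0.6
python3 -m handwheel '[-20,-5,0,0,-30,-5,0,0,-30,-5,0,0,-30,-5,0,0,-30,-5,0,0,-30,-5,0,0,-30,-5,0,0,-30,-5,0,0]' 0.65
python3 - <<'E'
from h import *
P,im,d=grab('wrist','w14.png')
p=np.array([dep(P,u,v,d[v,u],True) for v in range(0,400) for u in range(0,640) if d[v,u]>.1]); X,Y,Z=p.T
for n,m in (('knob',(Z>.160)&(Z<.175)&(X<.5)&(X>.38)&(Y>.1)&(Y<.2)),('fin',(Z>.150)&(Z<.16)&(np.hypot(X-.575,Y-.095)<.05)),('arm',(Z>.130)&(Z<.145)&(X<.53)&(Y>.1)&(Y<.2)&(X>.4))):
    if m.sum()<5: print(n,m.sum());continue
    r=cv2.minAreaRect(p[m][:,:2].astype(np.float32)*1000); print(n,m.sum(),np.round(r[0],1),np.round(r[1],1),round(r[2],1))
go(.4262,.1515,.157,87.6)
E
```

```text
time: 60.05
tool_pos: [0.5189, 0.1245, 0.2619]
tcp_rot: [3.138, -0.127, 0.012]
ft_force: [-0.3, 1.9, 0.9]
width: 0.398
grasp_force: 0.0
time: 60.85
tool_pos: [0.4874, 0.1341, 0.2582]
tcp_rot: [3.139, -0.121, -0.0]
ft_force: [-0.0, -0.1, -0.5]
width: 0.347
grasp_force: 0.0
knob 561 [428.1 151.7] [22.7 22.6] 40.3
fin 982 [574.7  96.4] [12.5 50. ] 85.8
arm 1737 [472.7 148.6] [23.2 90.6] 86.3
shift [-62.3 -12.6 101.2] turn -2.0008858929865596 q7 -1.43 t 60.9
```

```bash
python3 -m handwheel '[-25,-5,10,-1.3,-50,-10,25,-1.3,-61,-13,45,-1.3,-61,-13,65,-1.3,-61,-13,82,-1.3,-61,-13,94,-1.3,-61,-13,99,-1.3,-61,-13,101,-1.3]' && python3 -m handwheel '[0.1,4.2,0,-3,0.8,11.1,0,-8,2.4,19.4,0,-14,4.8,27.4,0,-20,8.1,35.1,0,-26,12.2,42.4,0,-32,17,49.3,0,-38,22.5,55.6,0,-44]' && python3 -m handwheel '[0.3,7,0,-5,1.5,15.3,0,-11,3.5,23.4,0,-17,6.4,31.3,0,-23,10,38.8,0,-29,14.5,45.9,0,-35,18.7,51.4,0,-40,22.5,55.6,0,-44]' && python3 -m handwheel '[0,1,0,-1,0,2,0,-1.5,0,2.8,0,-2,0,3.5,0,-2.5,0,3.5,0,-2.5,0,3.5,0,-2.5,0,3.5,0,-2.5,0,3.5,0,-2.5]'
```

```text
time: 61.7
tool_pos: [0.4275, 0.1519, 0.1571]
tcp_rot: [3.14, -0.085, -0.0]
ft_force: [0.2, 0.1, 0.1]
width: 0.348
grasp_force: 0.0
time: 62.5
tool_pos: [0.4466, 0.0952, 0.1578]
tcp_rot: [-2.94, -1.104, 0.0]
ft_force: [-0.8, 1.2, -1.0]
width: 0.355
grasp_force: 0.5
time: 63.3
tool_pos: [0.5004, 0.0673, 0.1578]
tcp_rot: [2.315, 2.123, -0.0]
ft_force: [-0.3, 0.4, 0.5]
width: 0.351
grasp_force: 0.5
time: 64.1
tool_pos: [0.5035, 0.0678, 0.1573]
tcp_rot: [-2.271, -2.171, 0.0]
ft_force: [-0.9, -0.0, 0.3]
width: 0.35
grasp_force: 0.6
```

```bash
python3 -m handwheel '[0,1,0,0,0,1.5,0,0,0,1.5,0,0,0,0,0,0,0,-3,0,0,0,-3,-25,0,0,-3,-60,0,0,-3,-90,0]' && python3 -m handwheel '[-20,0,-10,0,-45,0,-20,0,-60,0,-20,0,-60,0,-20,0,-60,0,-20,0,-60,0,-20,0,-60,0,-20,0,-60,0,-20,0]'
python3 - <<'E'
from h import *
P,im,d=grab('wrist','w15.png')
p=np.array([dep(P,u,v,d[v,u],True) for v in range(0,400) for u in range(0,640) if d[v,u]>.1]); X,Y,Z=p.T
for n,m in (('knob',(Z>.160)&(Z<.175)&(X<.53)&(X>.4)&(Y>.03)&(Y<.2)),('fin',(Z>.150)&(Z<.16)&(np.hypot(X-.575,Y-.095)<.05)),('rim',(Z>.071)&(Z<.085)&(Y<-.06)&(Y>-.25)&(X>.45)&(X<.6))):
    if m.sum()<5: print(n,m.sum());continue
    r=cv2.minAreaRect(p[m][:,:2].astype(np.float32)*1000); print(n,m.sum(),np.round(r[0],1),np.round(r[1],1),round(r[2],1))
E
```

```text
time: 64.9
tool_pos: [0.5022, 0.068, 0.2489]
tcp_rot: [2.269, 2.169, 0.005]
ft_force: [0.6, 0.3, -0.8]
width: 0.352
grasp_force: 0.0
time: 65.7
tool_pos: [0.4981, 0.0088, 0.267]
tcp_rot: [-2.269, -2.172, 0.0]
ft_force: [0.1, 0.2, 0.5]
width: 0.347
grasp_force: 0.0
knob 751 [499.9  67.8] [23.1 23.3] 37.8
fin 827 [573.9  96.3] [12.5 49.4] 85.0
rim 333 [ 517.5 -148. ] [83.  35.5] 86.2
```

```bash
python3 -m handwheel '[-60,-20,0,0,-80,-30,0,0,-80,-30,0,0,-80,-30,0,0,-80,-30,0,0,-80,-30,0,0,-80,-30,0,0,-80,-30,0,0]' 
python3 - <<'E'
from h import *
P,im,d=grab('wrist')
p=np.array([dep(P,u,v,d[v,u],True) for v in range(0,400) for u in range(0,640) if d[v,u]>.1]); X,Y,Z=p.T
m=(Z>.071)&(Z<.082)&(Y<-.06)&(Y>-.22)&(X>.48)&(X<.58); print(cv2.minAreaRect(p[m][:,:2].astype(np.float32)*1000),m.sum())
m=(abs(X-.531)<.02)&(abs(Y+.149)<.03)&(Z<.06); print('inside',np.percentile(Z[m],[1,50,99]) if m.sum() else 0)
P,im,d=grab('top'); C=cloud(P,d); print('old bolt spots z',[np.nanmax(C[v-12:v+12,u-12:u+12,2]).round(3) for u,v in((380,210),(375,252),(303,242))])
E
```

```text
time: 66.55
tool_pos: [0.4647, -0.07, 0.2672]
tcp_rot: [-2.269, -2.172, 0.0]
ft_force: [-0.9, 0.8, -1.0]
width: 0.354
grasp_force: 0.0
((530.2769775390625, -149.73907470703125), (83.42432403564453, 60.84910583496094), 85.93571472167969) 660
inside [0.0107726  0.01250657 0.01410867]
old bolt spots z [np.float64(0.008), np.float64(0.009), np.float64(0.632)]
```

All in place; handing in.

```bash
python3 -c "
from cell import *
print(close_job())"
```

```text
the job is handed in; nothing more can be done
None
```

The job is handed in, at about 67 s on the robot's clock: I put all three bolts in the cup and tipped them into the well; the cup then checked empty (I did not count the bolts in the well). The cup stands about 3 mm off the middle of its plate, the cover is shut and the cam lever is locked; I kept the arm clear of the steel block, pliers and rule but did not re-measure them.

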